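# Free a locked centrifuge lid with the release rod

### The arm

A 7-joint arm with a two-finger parallel gripper is mounted at the origin on the work surface. World frame = base frame: x ahead of the robot, y to its left, z up, the work surface at z = 0. Lengths are in m, angles in rad, forces in N, time in s.
With the tool pointing down it reaches from about 0.425 to 0.925 m from the base axis. Payload 6.8 kg.
Tool frame: the origin (TCP) lies on the mounting face of the last link; the fingertips stand 173 mm ahead of it and the grasp point (between the pads) lies 155 mm ahead of it; z points along the fingers, y is the line along which they close (so a half turn about z gives the same grasp; the last joint's range is limited). The gripper opens to 85 mm and grips with 20 to 120 N. Pads are 22 mm wide; open, the fingers measure 114 mm over their backs; the gripper's body (76 mm by 85 mm) begins 54 mm behind the grasp point. The pads swing forward as they close: fully open they stand 13 mm farther back than shut.
Start: joints at [-1.395, 0.477, 0.022, 1.555, -0.011, 1.109, -0.083], TCP at [0.189, 0.648, 0.405] pointing down, gripper open.
Joint ranges: [-2.96, 2.96], [-0.34, 2.1], [-1.41, 1.46], [0.24, 2.44], [-1.37, 4.51], [0.17, 1.92], [-2.96, 2.96]. Speed limits (rad/s): [2.39, 2.39, 3.14, 3.14, 3.14, 3.14, 3.14].

### API

Orientations are given as a rotation vector (axis times angle).
In Python, from bench import r gives the robot as it stands.
- The arm moves only by the tool carry_out, never from a script. Its argument "moves" is a list of rows, each a list of 5 numbers: the shift along the tool's x, y, z in m, then the turn about the tool's z in rad, then the finger opening in m, from 0 to 0.0854. In form: [[dx, dy, dz, roll, claw], ...]. A call has exactly 8 rows; each row is the pose to reach, as a shift and turn from the pose commanded when the call began, along the tool's axes at that moment; what a row does not reach only later rows make up. A row lasts 1/10 s, in which the tool goes at most 50 mm and 8.59 degrees, less where a joint would pass 70% of its speed; a pose out of reach is approached as far as the arm can. A call with a gripper value outside its range is refused whole. The fingers move at their own pace and stop on an object; "force" is the grip in N (left out, the last holds). Time passes only in rows, so rows that repeat a pose let the fingers close, or fill a call up. It gives the time, the measured TCP pose, the force, the opening and the grip force at its end, in the units of the state.
- r.get_obs(): the state, without advancing time (a new reading comes with each control period).
- r.grab_frame(name): name is "side" or "top"; returns the picture (420x560x3 uint8, red, green, blue); there is no depth.
- r.calibration(name): a dict with "fx", "fy", "cx", "cy" (pixels), "k1" (the pictures are not rectified: a ray, as slopes to the right and down, at radius r is drawn at 1 + k1 r^2 times it, then the intrinsics apply), "rvec" (rotation vector, rad) and "tvec" (3), from world to camera coordinates, as OpenCV has them. Camera axes: x right, y down, z forward; pixel columns grow to the right and rows downward; lengths in m; the calibration is good to about 2 mm. A picture is of the moment at which its call begins. calibration takes no time and is no camera call.
- r.hand_in(): hands the job in; it is judged then, once.
The state is a dict: "clock": time; "joints": joint angles; "qvel": joint speeds; "tau": joint torques, N m; "tcp_pos": TCP position; "orientation": TCP orientation; "contact_force": force on the tool from outside, world axes, zero at the start; "moment": the same for the moment, N m; "grip_width": finger opening in m; "gripper_force": force on a finger pad.
Only numpy, scipy, OpenCV 4.12 (cv2) and the standard library are available. Lean on these libraries where they do the work, as an engineer would, in place of code of your own. Each camera call takes 0.05 s, during which the arm holds its last target. There are 200 camera calls.

### The job

The centrifuge has stopped with its lid locked. Take the square-handled release rod from the white tool stand, put its end through the slot in the sloping front panel, square to the panel, feel for the eyelet behind it and push the rod on through until the lid has popped fully up; then put the rod back upright, fully down in the stand, leaving the lid up. Leave the other tool and everything else on the bench where it is.

Things in the scene. Friction and masses are not known exactly. Their poses are not given: they have to be found in the camera images.
- rod_handle (a point): centre of the release rod's square grey handle (22 x 22 x 70 mm). z = along the rod, from the steel tip towards the handle; x and y are square to the handle's flats. Below it a straight round steel shank, 10 mm thick, 110 mm long. Whole rod 180 mm, about 0.12 kg; stands loosely in one of the stand's two holes, leaning a few degrees at most
- rod_tip (a point): the free end of the release rod's steel shank (flat 6 mm end with a 3 mm chamfer), on its axis, 145 mm below the handle's centre; same axes as rod_handle
- stand_hole_left (a point): mouth (top face, 60 mm above the bench) of one hole of the fixed white tool stand (60 x 160 x 60 mm); 13 mm round hole, 50 mm deep, upright, chamfered 2 mm; y axis = along the stand. The other hole is 90 mm away at -y. A tool standing fully down has its tip 50 mm below this point
- stand_hole_right (a point): mouth of the stand's other hole, the same in every way. One hole holds the release rod, the other the ball-headed tool; which is which varies
- slot (a point): middle of the slot in the centrifuge's grey sloping front panel, at its outer surface, 115 mm above the bench. z = panel's outward normal, 30 degrees from vertical, leaning towards the robot and its right; y = along the slot (level); x = up the slope. Slot 38 mm long (y), 18 mm wide (x), panel 5 mm thick; the panel reaches 60 mm up and down the slope and 145 mm to each side. The rod goes in along -z
- carrier_face (a point): point 6 mm behind the slot's middle (axes as slot), on the face of a stiff flat steel carrier, 8 mm thick, that closes the slot from behind. A round 13 mm eyelet (2 mm chamfer) goes straight through it along z: centred across the slot (x = 0), but anywhere from 9 mm one side to 9 mm the other along y. Its place is not measured: feel (or look) for it
- catch_start (a point): point 22 mm behind the slot's middle (axes as slot), 8 mm behind the carrier's back: where the face of the catch lies at the start, a flat plate wider than the eyelet's range. Through the eyelet it must be pushed 14 mm in along -z, to its stop 36 mm behind the panel's surface, against about 10 N; it stays where it is left. This point itself does not move
- lid_front (a point): front edge of the round white centrifuge lid, close behind the top of the sloping panel; 152 mm above the bench when shut (as at the start), 184 mm when fully up. The lid is hinged at the back, 230 mm behind this point, and geared to the catch: this edge rises about 2.3 mm for each mm the catch is pushed in and stays there
- ball_head (a point): bystander: centre of the 36 mm grey ball on the other tool in the stand (steel shank 10 mm, tip 100 mm below the ball's centre)
- tube_rack_mid (a point): bystander: orange tube rack with blue-capped tubes, 75 x 190 mm, 97 mm high; point 30 mm above the bench
- reagent_mid (a point): bystander: clear bottle with a blue cap, 62 mm thick, 150 mm high; its centre
- jar_mid (a point): bystander: jar with a white cap, 70 mm thick, 90 mm high; its centre
- timer_mid (a point): bystander: flat grey timer, 60 x 70 x 22 mm; its centre
- tip_box_mid (a point): bystander: open blue box, 120 x 85 x 45 mm; near its centre
Mind the look-alikes: they are no part of the job. Leave any orange or purple look-alike of the part that bears rod_handle alone. What is shaped like the part that bears stand_hole_left but turquoise is not meant.

How it is judged:
By the outcome, as a careful person would: the job done as asked, in the order asked, and still so for the second after the job is handed in, with the robot touching nothing.
It also fails if it takes over 64 s, if anything falls off the work surface, if the arm or the gripper's body presses on something with over 40 N, if the wrist force passes 120 N, or if a joint passes its speed limit or range.

## Working session

There is one attempt and no reset: what is moved stays moved. The work goes in short steps, Python scripts to look and compute and a tool call to move; the robot and the scene stay as the last step left them, time stands still between calls to the robot, and variables do not carry over. Pictures are saved under pics/ and viewed, at most 10 in all, crops included, and the job is handed in when it is done.

Besides the shell and the picture viewer there is one more tool, called after "Emit:" as name([rows], argument=value, ...), one row to a line, values as JSON. carry_out: Moves the arm, as the interface text tells. Its arguments: {"type":"object","properties":{"moves":{"type":"array","items":{"type":"array","items":{"type":"number"}}},"force":{"type":"number"}},"required":["moves"]}

```bash
mkdir -p pics; ls
python3 - <<'E'
from bench import r
import cv2
for n in("side","top"):
    im=r.grab_frame(n); cv2.imwrite(f"pics/{n}0.png",cv2.cvtColor(im,cv2.COLOR_RGB2BGR)); print(n,r.calibration(n))
print(r.get_obs())
E
```

```text
pics
side {'fx': 419.37097835174524, 'fy': 419.37097835174524, 'cx': 275.9590063061568, 'cy': 219.9747644412353, 'k1': 0.042178025909774555, 'rvec': array([ 2.12441589, -0.70371582,  0.36462405]), 'tvec': array([-0.41653341,  0.28307161,  0.99405604])}
top {'fx': 444.6564298275935, 'fy': 444.6564298275935, 'cx': 278.0831319560127, 'cy': 206.71543506740053, 'k1': -0.07300768624618893, 'rvec': array([ 2.18416227, -2.13378012,  0.13568006]), 'tvec': array([0.00589399, 0.56510355, 1.4972026 ])}
{'clock': 0.1, 'joints': array([-1.39507551,  0.47772237,  0.02233623,  1.55631451, -0.01149765,
        1.10923697, -0.0831168 ]), 'qvel': array([ 0.00103265, -0.00167752,  0.00196644, -0.00436589,  0.00126897,
       -0.00195529,  0.00168887]), 'tau': array([ 4.21491030e-03, -5.97763002e+01,  1.61377944e+00, -2.81954277e+01,
        1.28149433e-02,  5.06373035e-03, -1.10102664e-05]), 'tcp_pos': array([0.18893958, 0.64778211, 0.40383534]), 'orientation': array([-4.44298118e-01, -3.10990544e+00,  2.43351544e-03]), 'contact_force': array([0.50097643, 0.43803523, 0.44637334]), 'moment': array([ 0.01745348, -0.01906781,  0.00801051]), 'gripper_force': 0.0, 'grip_width': 0.08509609476871062}
```

View pics/side0.png

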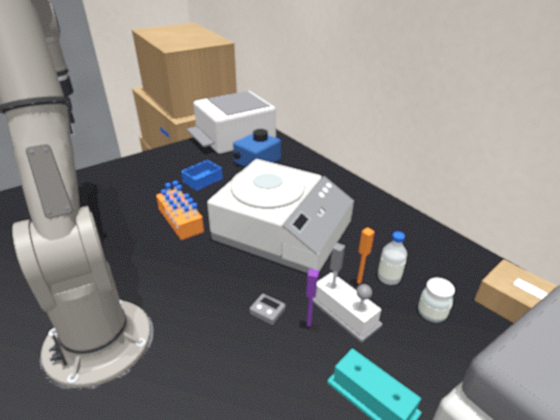

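View pics/top0.png

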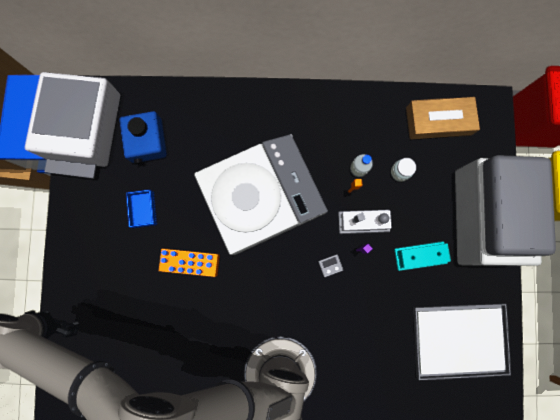

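Side view: the grey handle is at about (337,258), ball (364,292), slot (320,212). Top view: handle (359,217), ball (383,218), slot (294,178). I'll enlarge both.

```bash
cat > h.py <<'E'
import numpy as np, cv2
from scipy.spatial.transform import Rotation as R
from bench import r
def cam(n):
    c=r.calibration(n); K=np.array([[c['fx'],0,c['cx']],[0,c['fy'],c['cy']],[0,0,1.]])
    return K,np.array([c['k1'],0,0,0,0.]),np.array(c['rvec'],float),np.array(c['tvec'],float)
def proj(n,P):
    K,d,rv,t=cam(n); return cv2.projectPoints(np.atleast_2d(np.array(P,float)),rv,t,K,d)[0][:,0]
def ray(n,uv):
    K,d,rv,t=cam(n); Rm=cv2.Rodrigues(rv)[0]
    p=cv2.undistortPoints(np.array([[uv]],float),K,d)[0,0]
    return -Rm.T@t, Rm.T@np.array([p[0],p[1],1])
def atz(n,uv,z):
    o,d=ray(n,uv); return o+d*(z-o[2])/d[2]
def tri(us,ut):
    A=[];b=[]
    for n,u in(("side",us),("top",ut)):
        o,d=ray(n,u); d/=np.linalg.norm(d); M=np.eye(3)-np.outer(d,d); A.append(M);b.append(M@o)
    A=np.vstack(A);b=np.hstack(b);x=np.linalg.lstsq(A,b,rcond=None)[0]
    return x,np.linalg.norm(A@x-b)
def crop(n,x,y,w,h,s):
    im=cv2.cvtColor(r.grab_frame(n),cv2.COLOR_RGB2BGR)[y:y+h,x:x+w]
    im=cv2.resize(im,None,fx=s,fy=s,interpolation=cv2.INTER_CUBIC)
    for i in range(0,w,10):
        cv2.line(im,(i*s,0),(i*s,6 if i%50 else 14),(0,255,255),1)
        if i%20==0: cv2.putText(im,str(x+i),(i*s,22),0,.35,(0,255,255),1)
    for i in range(0,h,10):
        cv2.line(im,(0,i*s),(6,i*s),(0,255,255),1)
        if i%20==0: cv2.putText(im,str(y+i),(8,i*s+4),0,.35,(0,255,255),1)
    return im
E
python3 - <<'E'
from h import *
cv2.imwrite("pics/a.png",crop("side",270,170,133,100,6)); 
cv2.imwrite("pics/a.png",np.vstack([np.hstack([crop("side",285,175,80,60,5),crop("side",300,230,80,60,5)]),np.hstack([crop("top",255,135,80,60,5),crop("top",330,185,80,60,5)])]))
E
```

```text
(no output)
```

View pics/a.png

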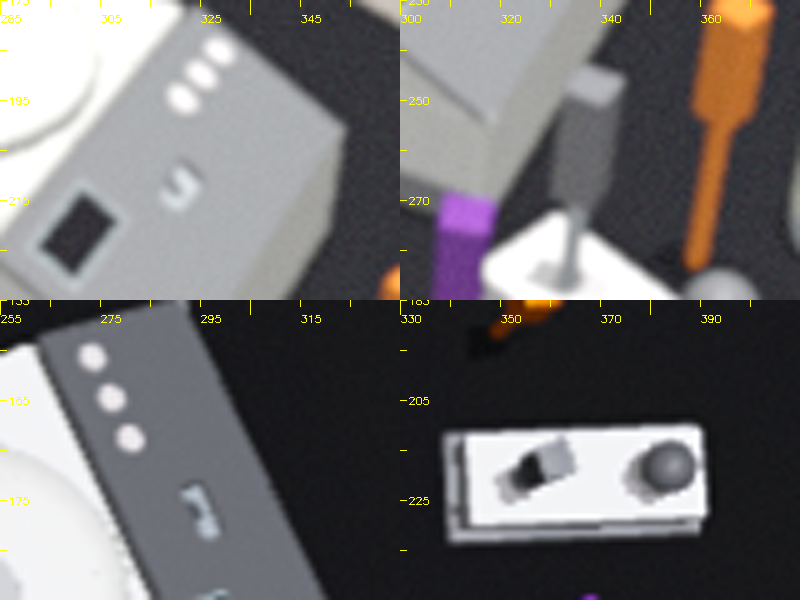

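```bash
cat > fit.py <<'E'
from h import *
from scipy.optimize import least_squares
def frame(yaw):
    n=np.array([np.cos(yaw)*.5,np.sin(yaw)*.5,np.cos(np.pi/6)]); x=np.array([-np.cos(yaw)*n[2],-np.sin(yaw)*n[2],.5])
    return np.column_stack([x,np.cross(n,x),n])
def pts(p):
    F=frame(p[2]); o=np.array([p[0],p[1],.115]); L=np.array([[0,0],[.06,.145],[.06,-.145],[-.06,.145],[-.06,-.145]])
    return o+L@F[:,:2].T
def spts(p):
    u=np.array([np.cos(p[2]),np.sin(p[2])]); v=np.array([-u[1],u[0]])
    return np.array([[*(np.array(p[:2])+a*u*.08+b*v*.03),.06] for a,b in((-1,1),(1,1),(1,-1),(-1,-1))])
E
python3 - <<'E'
from fit import *
print("base",proj("top",[[0,0,0]]), "slot tri",tri((321.2,212.4),(295.2,177)))
# identify corners: farther y etc
obs=[("top",0,(295.2,177)),("side",0,(321.2,212.4)),("top",'A',(262.6,144.3)),("top",'B',(292.6,136.2)),("side",'A',(322,177)),("side",'B',(354,200.6)),("side",'C',(318,254)),("top",'C',(327,212))]
best=None
for y0 in np.arange(-3,3.1,.5):
    def res(p):
        P=pts(p); m={0:0,'A':1,'B':3,'C':4,'D':2}
        return np.concatenate([(proj(n,P[m[k]])[0]-uv) for n,k,uv in obs])
    for sgn in (1,):
        s=least_squares(res,[.6,0,y0])
        if best is None or s.cost<best.cost:best=s
print(best.x,best.cost,best.fun.reshape(-1,2).round(1).tolist()); p=best.x
c=[atz("top",u,.06)[:2] for u in((342.8,212),(390.4,210.4),(391.2,229),(344,230))]; print(np.round(c,4))
def rs(q): return (proj("top",spts(q))-np.array([(342.8,212),(390.4,210.4),(391.2,229),(344,230)])).ravel()
q=least_squares(rs,[*np.mean(c,0),-1.57]).x
print(q,rs(q).round(1)); u=np.array([np.cos(q[2]),np.sin(q[2])])
h=[q[:2]-.045*u,q[:2]+.045*u]; print("holes",h)
print("handle top",tri((339.4,247),(362,216.6)),"ball",tri((364,292),(383.5,218)))
im=[]
for n in("side","top"):
    f=cv2.cvtColor(r.grab_frame(n),cv2.COLOR_RGB2BGR); f=cv2.resize(f,None,fx=5,fy=5,interpolation=cv2.INTER_CUBIC)
    P=(proj(n,pts(p))*5+2).astype(int); S=(proj(n,spts(q))*5+2).astype(int)
    cv2.polylines(f,[P[[1,2,4,3]]],True,(0,0,255),1); cv2.circle(f,P[0],2,(0,0,255),-1); cv2.polylines(f,[S],True,(0,255,0),1)
    F=frame(p[2]); o=np.array([p[0],p[1],.115]); sl=o+np.array([[a*.009,b*.019] for a,b in((1,1),(1,-1),(-1,-1),(-1,1))])@F[:,:2].T
    cv2.polylines(f,[(proj(n,sl)*5+2).astype(int)],True,(0,0,255),1)
    for k in h: cv2.circle(f,(proj(n,[*k,.06])[0]*5+2).astype(int),3,(255,0,0),-1)
    c=(1270,820) if n=="side" else (1250,650)
    im.append(f[c[1]:c[1]+600,c[0]:c[0]+800])
cv2.imwrite("pics/b.png",np.hstack([cv2.resize(i[:,:],(400,300)) for i in im]) if 0 else im[0]); cv2.imwrite("pics/c.png",im[1])
print(frame(p[2]))
E
```

```text
base [[279.81538776 372.800628  ]] slot tri (array([ 0.65627353, -0.03573481,  0.11234324]), np.float64(0.0017023568287779626))Traceback (most recent call last):
  File "<stdin>", line 11, in <module>
    return func(*args, **kwargs)
    result = trf(vector_fun.fun, vector_fun.jac, x0, f0, J0, lb, ub, ftol, xtol,
                 gtol, max_nfev, x_scale, loss_function, tr_solver,
                 tr_options.copy(), verbose, callback=callback_wrapped)
    return trf_no_bounds(
        fun, jac, x0, f0, J0, ftol, xtol, gtol, max_nfev, x_scale,
        loss_function, tr_solver, tr_options, verbose, callback=callback)
    J = jac(x)
    self._update_jac()
    ~~~~~~~~~~~~~~~~^^
    self.J = self.jac_wrapped(xp_copy(self.x), f0=self.f)
             ~~~~~~~~~~~~~~~~^^^^^^^^^^^^^^^^^^^^^^^^^^^^
    J, dct = approx_derivative(
             ~~~~~~~~~~~~~~~~~^
        self.fun,
        ^^^^^^^^^
    ...<2 lines>...
        **self.finite_diff_options,
        ^^^^^^^^^^^^^^^^^^^^^^^^^^^
    )
    ^
    J, _nfev = _dense_difference(fun_wrapped, x0, f0, h,
               ~~~~~~~~~~~~~~~~~^^^^^^^^
[... 222 characters left out ...]
 f_evals]
                                    ^^^^^^^
    f = np.atleast_1d(self.fun(x, *self.args, **self.kwargs))
                      ~~~~~~~~^^^^^^^^^^^^^^^^^^^^^^^^^^^^^^
    return np.atleast_1d(self.fun(x))
                         ~~~~~~~~^^^
    return self.f(x, *self.args, **self.kwargs)
           ~~~~~~^^^^^^^^^^^^^^^^^^^^^^^^^^^^^^
  File "<stdin>", line 9, in res
  File "h.py", line 8, in proj
    K,d,rv,t=cam(n); return cv2.projectPoints(np.atleast_2d(np.array(P,float)),rv,t,K,d)[0][:,0]
             ~~~^^^
  File "h.py", line 5, in cam
    c=r.calibration(n); K=np.array([[c['fx'],0,c['cx']],[0,c['fy'],c['cy']],[0,0,1.]])
ValueError: time passes only in moves, steps and waits
```

```bash
sed -i 's/^def cam/from functools import lru_cache\n@lru_cache\ndef cam/' h.py
cat > m.py <<'E'
from fit import *
obs=[("top",0,(295.2,177)),("side",0,(321.2,212.4)),("top",'A',(262.6,144.3)),("top",'B',(292.6,136.2)),("side",'A',(322,177)),("side",'B',(354,200.6)),("side",'C',(318,254)),("top",'C',(327,212))]
m={0:0,'A':1,'B':3,'C':4,'D':2}
def res(p):
    P=pts(p); return np.concatenate([(proj(n,P[m[k]])[0]-uv) for n,k,uv in obs])
best=min((least_squares(res,[.65,-.03,y0]) for y0 in (-2.5,-1.5,-.5,.5)),key=lambda s:s.cost)
print(best.x,best.cost,best.fun.reshape(-1,2).round(1).tolist()); p=best.x
sc=np.array([(342.8,212),(390.4,210.4),(391.2,229),(344,230)])
c=[atz("top",u,.06)[:2] for u in sc]; print(np.round(c,4).tolist())
def rs(q): return (proj("top",spts(q))-sc).ravel()
q=least_squares(rs,[*np.mean(c,0),-1.57]).x
print(q,rs(q).round(1)); u=np.array([np.cos(q[2]),np.sin(q[2])])
h=[q[:2]-.045*u,q[:2]+.045*u]; print("holes",h)
print("handle top",tri((339.4,247),(362,216.6)),"ball",tri((364,292),(383.5,218)))
for n in("side","top"):
    f=cv2.cvtColor(r.grab_frame(n),cv2.COLOR_RGB2BGR); f=cv2.resize(f,None,fx=5,fy=5,interpolation=cv2.INTER_CUBIC)
    T=lambda X:(proj(n,X)*5+2).astype(int)
    cv2.polylines(f,[T(pts(p))[[1,2,4,3]]],True,(0,0,255),1); cv2.polylines(f,[T(spts(q))],True,(0,255,0),1)
    F=frame(p[2]); o=np.array([p[0],p[1],.115]); sl=o+np.array([[a*.009,b*.019] for a,b in((1,1),(1,-1),(-1,-1),(-1,1))])@F[:,:2].T
    cv2.polylines(f,[T(sl)],True,(0,0,255),1)
    for k in h: cv2.circle(f,T([*k,.06])[0],3,(255,0,0),-1)
    x,y=(1270,860) if n=="side" else (1270,640)
    cv2.imwrite(f"pics/fit_{n}.png",f[y:y+600,x:x+800])
print(frame(p[2]).round(4))
E
python3 m.py
```

```text
[ 0.675881   -0.06609708 -3.88541868] 2305.0362081923536 [[9.6, -6.1], [11.8, 1.9], [21.5, -16.6], [-30.0, 18.2], [28.3, 3.3], [-38.5, -6.2], [-5.2, -0.0], [-2.0, 1.5]]
[[0.5488, -0.2007], [0.5581, -0.3634], [0.4947, -0.3657], [0.4878, -0.2051]]
[ 0.522326   -0.28371292 -1.52053183] [ 0.5  0.2 -0.4  0.5 -0.2 -0.5  0.1 -0.2]
holes [array([ 0.52006505, -0.23876975]), array([ 0.52458695, -0.32865608])]
handle top (array([ 0.52149109, -0.24162551,  0.19005776]), np.float64(0.0010318079101178223)) ball (array([ 0.52713442, -0.32819913,  0.11004805]), np.float64(0.0014272479193294626))
[[ 0.6373  0.6771 -0.3679]
 [-0.5864  0.7359  0.3386]
 [ 0.5     0.      0.866 ]]
```

View pics/fit_side.png

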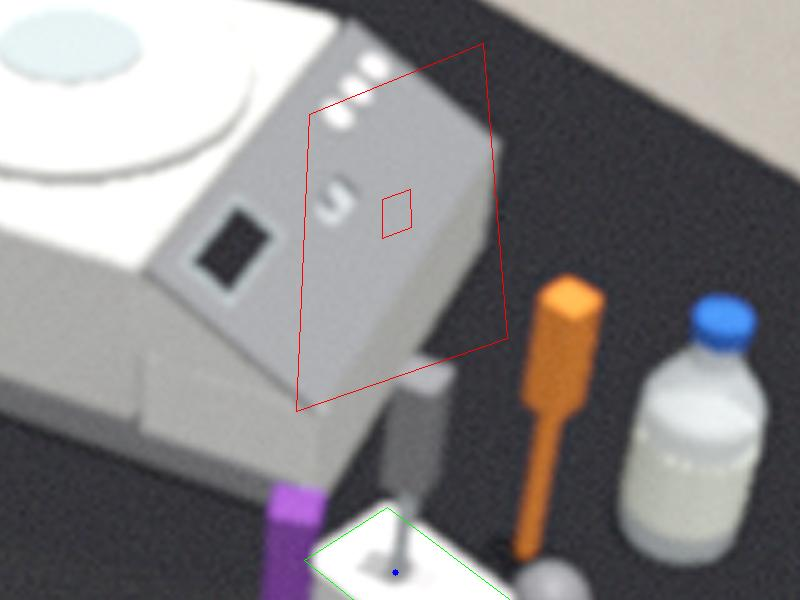

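View pics/fit_top.png

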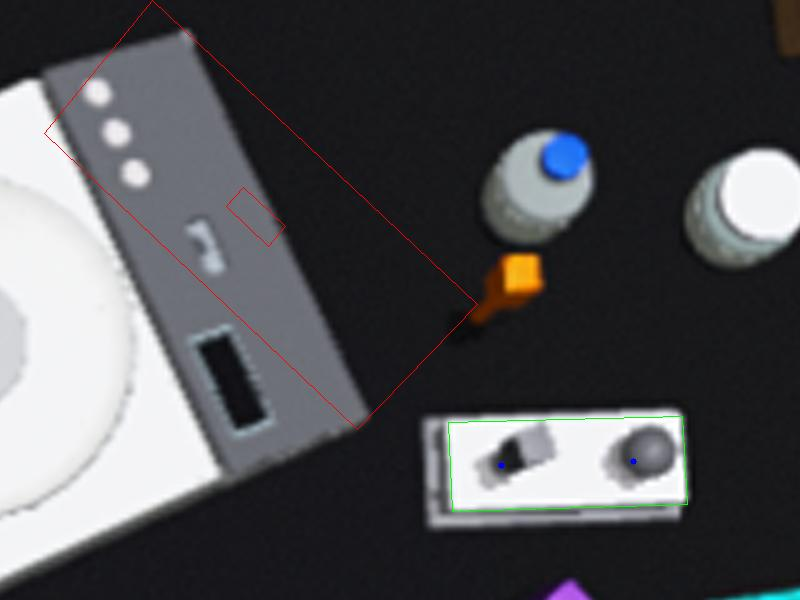

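```bash
sed -i "s/^m={.*/m={0:0,'A':2,'B':4,'C':3,'D':1}/; s/y0 in (.*)),key/y0 in (-2.5,-1.5,-.9,-.5,.5)),key/" m.py
cat >> m.py <<'E'
# rectify carrier face: x range +-20mm, y +-30 at 10px/mm
out=[]
for n in("side","top"):
    im=cv2.cvtColor(np.mean([r.grab_frame(n) for _ in range(4)],0).astype(np.uint8),cv2.COLOR_RGB2BGR)
    for dep in(0,-.006):
        gy,gx=np.meshgrid(np.linspace(-.025,.025,400),np.linspace(.0185,-.0185,296))
        W=o+gx.reshape(-1,1)*F[:,0]+gy.reshape(-1,1)*F[:,1]+dep*F[:,2]
        M=proj(n,W).reshape(296,400,2).astype(np.float32)
        t=cv2.remap(im,M[...,0],M[...,1],cv2.INTER_CUBIC)
        cv2.rectangle(t,(48,76),(352,220),(0,0,255),1); cv2.putText(t,f"{n} {dep}",(5,12),0,.4,(0,255,255),1); out.append(t)
cv2.imwrite("pics/rect.png",np.vstack([np.hstack(out[:2]),np.hstack(out[2:])]))
E
python3 m.py
```

```text
[ 0.65275225 -0.03754778 -1.11394424] 7.57664017734048 [[0.8, 0.6], [-0.8, 0.0], [0.4, -1.5], [-1.3, -1.2], [1.1, -0.6], [-1.6, 0.2], [-0.8, 1.2], [1.2, -0.2]]
[[0.5488, -0.2007], [0.5581, -0.3634], [0.4947, -0.3657], [0.4878, -0.2051]]
[ 0.522326   -0.28371292 -1.52053183] [ 0.5  0.2 -0.4  0.5 -0.2 -0.5  0.1 -0.2]
holes [array([ 0.52006505, -0.23876975]), array([ 0.52458695, -0.32865608])]
handle top (array([ 0.52149109, -0.24162551,  0.19005776]), np.float64(0.0010318079101178223)) ball (array([ 0.52713442, -0.32819913,  0.11004805]), np.float64(0.0014272479193294626))
[[-0.382  -0.8974  0.2206]
 [ 0.7772 -0.4411 -0.4487]
 [ 0.5    -0.      0.866 ]]
```

View pics/rect.png

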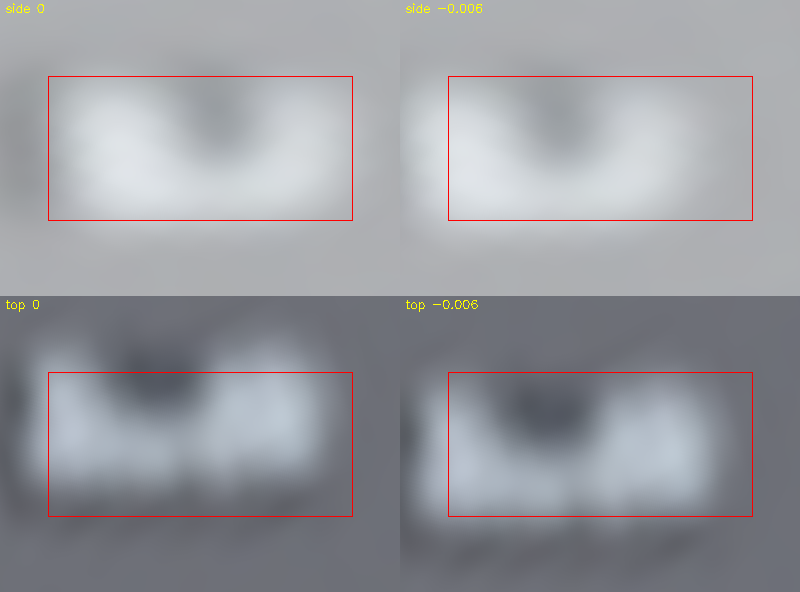

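The rectified views show the slot and the dark eyelet, towards slot -y: side about -5 mm, top about -7 mm. Allowing for view slant, it's about 6 mm to -y of the slot's middle. Handle top triangulates to z = 0.190 and the ball to z = 0.110, both as they must be. Now I'll compute the first moves.

```bash
cat > go.py <<'E'
from h import *
import sys
from fit import frame
F=frame(-1.11394424); SLOT=np.array([.65275,-.03755,.115])+.001*F[:,0]-.0025*F[:,1]
HOLE=np.array([.5201,-.2388,.06])
def st():
    o=r.get_obs(); Rm=R.from_rotvec(o['orientation']).as_matrix()
    return o,Rm
def to(P,yaw=None):   # P: target TCP; yaw: desired tool x yaw deg
    o,Rm=st(); d=Rm.T@(np.array(P)-o['tcp_pos']); a=np.degrees(np.arctan2(Rm[1,0],Rm[0,0]))
    roll=0 if yaw is None else -((yaw-a+180)%360-180)
    print("shift",d.round(4),"roll",np.radians(roll).round(4),"yaw now",a.round(2),"tcp",o['tcp_pos'].round(4),"t",round(o['clock'],2),"tilt",Rm[2].round(4))
E
python3 -c "
from go import *
to([.42,.35,.405],110); to([.521,-.241,.405],110); print(SLOT)"
```

```text
shift [-3.052e-01 -2.214e-01 -3.000e-04] roll 0.9379 yaw now 163.74 tcp [0.189  0.648  0.4047] t 0.95 tilt [ 0.e+00  1.e-04 -1.e+00]
shift [-5.677e-01 -7.605e-01 -3.000e-04] roll 0.9379 yaw now 163.74 tcp [0.189  0.648  0.4047] t 0.95 tilt [ 0.e+00  1.e-04 -1.e+00]
[ 0.65461159 -0.03566998  0.1155    ]
```

Emit:
carry_out([
  [-0.038,-0.028,0,0.12,0.085],
  [-0.076,-0.055,0,0.24,0.085],
  [-0.114,-0.083,0,0.36,0.085],
  [-0.153,-0.11,0,0.48,0.085],
  [-0.191,-0.138,0,0.6,0.085],
  [-0.229,-0.166,0,0.72,0.085],
  [-0.267,-0.194,0,0.84,0.085],
  [-0.305,-0.221,0,0.938,0.085],
])

```text
clock: 1.75
tcp_pos: [0.4208, 0.3487, 0.4051]
orientation: [-1.808, -2.569, -0.001]
contact_force: [0.0, 0.4, 0.2]
grip_width: 0.085
gripper_force: 0.0
```

```bash
python3 -c "
from go import *
to([.521,-.241,.405],110)"
```

```text
shift [-5.889e-01 -1.047e-01 -3.000e-04] roll -0.0047 yaw now 109.73 tcp [0.4208 0.3487 0.4051] t 1.75 tilt [ 6.e-04  6.e-04 -1.e+00]
```

Emit:
carry_out([
  [-0.049,-0.009,0,0,0.085],
  [-0.098,-0.017,0,0,0.085],
  [-0.147,-0.026,0,0,0.085],
  [-0.196,-0.035,0,0,0.085],
  [-0.245,-0.044,0,0,0.085],
  [-0.294,-0.052,0,0,0.085],
  [-0.343,-0.061,0,0,0.085],
  [-0.392,-0.07,0,0,0.085],
])

```text
clock: 2.55
tcp_pos: [0.4881, -0.0438, 0.4052]
orientation: [1.801, 2.573, 0.002]
contact_force: [1.9, 0.7, -0.6]
grip_width: 0.0853
gripper_force: 0.0
```

Emit:
carry_out([
  [-0.049,-0.009,0,0,0.085],
  [-0.098,-0.017,0,0,0.085],
  [-0.147,-0.026,0,0,0.085],
  [-0.196,-0.035,0,0,0.085],
  [-0.196,-0.035,0,0,0.085],
  [-0.196,-0.035,0,0,0.085],
  [-0.196,-0.035,0,0,0.085],
  [-0.196,-0.035,0,0,0.085],
])

```text
clock: 3.35
tcp_pos: [0.5226, -0.2363, 0.4046]
orientation: [-1.798, -2.575, -0.001]
contact_force: [0.1, -0.7, 0.0]
grip_width: 0.085
gripper_force: 0.0
```

```bash
python3 -c "
from go import *
to([.521,-.241,.310],110)"
```

```text
shift [-0.0039 -0.0032  0.0946] roll 0.0027 yaw now 110.15 tcp [ 0.5226 -0.2363  0.4046] t 3.35 tilt [ 1.e-03  3.e-04 -1.e+00]
```

Emit:
carry_out([
  [-0.004,-0.003,0.04,0,0.085],
  [-0.004,-0.003,0.08,0,0.085],
  [-0.004,-0.003,0.095,0,0.085],
  [-0.004,-0.003,0.095,0,0.06],
  [-0.004,-0.003,0.095,0,0.04],
  [-0.004,-0.003,0.095,0,0.015],
  [-0.004,-0.003,0.095,0,0.015],
  [-0.004,-0.003,0.095,0,0.015],
], force=30)

```text
clock: 4.15
tcp_pos: [0.5213, -0.2431, 0.3111]
orientation: [1.801, 2.572, 0.002]
contact_force: [-1.0, 0.1, 5.9]
grip_width: 0.0214
gripper_force: 32.3
```

Run:
```python
from go import *
to([.521,-.241,.310],110)
cv2.imwrite("pics/g.png",np.hstack([crop("side",300,200,80,100,5),crop("top",320,170,80,100,5)]))
```

```text
shift [0.0021 0.0004 0.0011] roll 0.0001 yaw now 110.0 tcp [ 0.5213 -0.2431  0.3111] t 4.15 tilt [-0.0013  0.0021 -1.    ]
```

View pics/g.png

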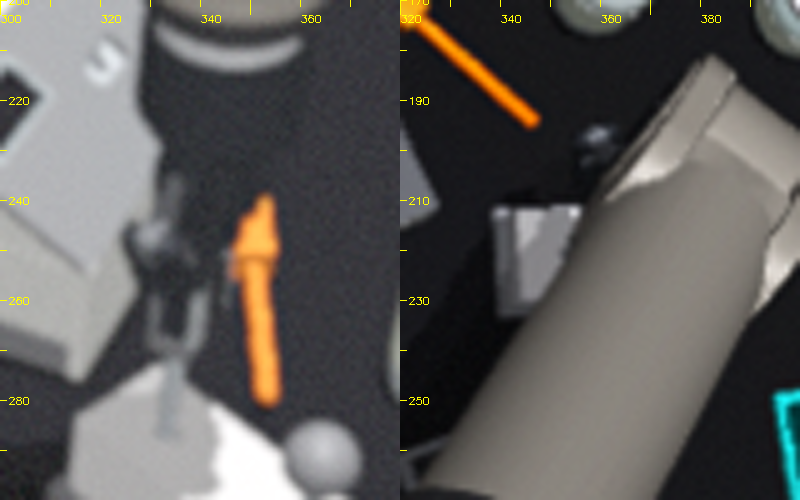

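Run:
```python
from go import *
print(tri((367,232),(357.5,184.5)), "tip at z0 side", atz("side",(359,281),.0),"top tip",atz("top",(344,197),0))
print("purple",tri((313,272),(367.5,248.5)), atz("side",(309,326),0))
print("now tip",atz("top",(346,194),0),"other",atz("top",(325,172),0), r.get_obs()['contact_force'])
cv2.imwrite("pics/g2.png",np.hstack([cv2.resize(cv2.cvtColor(r.grab_frame(n),cv2.COLOR_RGB2BGR)[100:400,180:],None,fx=f,fy=f) for n,f in(("side",1.04),("top",1.04))]))
```

```text
(array([ 0.62524122, -0.23079534,  0.17878464]), np.float64(0.0034508213856200244)) tip at z0 side [ 6.35962886e-01 -2.27734896e-01  1.11022302e-16] top tip [ 0.609275   -0.21354623  0.        ]
purple (array([ 0.42390962, -0.26087646,  0.18026597]), np.float64(0.0013475969831245934)) [ 0.42446882 -0.26352249  0.        ]
now tip [ 0.62019477 -0.22061538  0.        ] other [ 0.69770301 -0.14527042  0.        ] [-0.28899517  0.33752798  6.40607278]
```

View pics/g2.png

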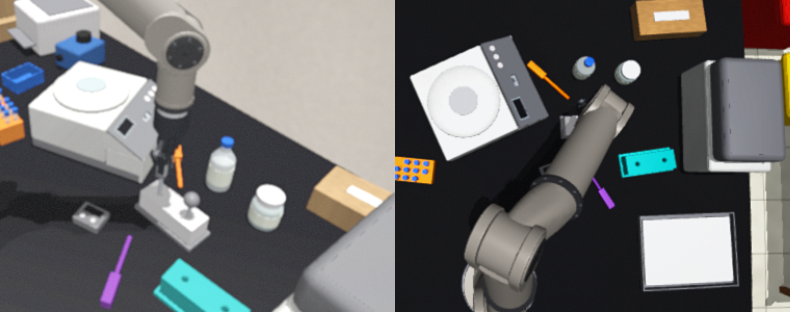

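Both the orange and purple look-alikes have toppled on their own, to opposite sides, each about 100 mm from the gripper. The grey rod is held at a 21 mm opening. Since the tool can't tilt, I'll lift the rod until its tip is just inside the hole. Then I'll pivot it 30° in lightly held pads against the fixed stand.

Emit:
carry_out([
  [0,0,-0.01,0,0.015],
  [0,0,-0.022,-0.03,0.015],
  [0,0,-0.034,-0.06,0.015],
  [0,0,-0.044,-0.108,0.015],
  [0,0,-0.044,-0.108,0.015],
  [0,0,-0.044,-0.108,0.015],
  [0,0,-0.044,-0.108,0.015],
  [0,0,-0.044,-0.108,0.015],
], force=30)

```text
clock: 5.15
tcp_pos: [0.5212, -0.2427, 0.3537]
orientation: [1.66, 2.666, 0.001]
contact_force: [3.7, -0.1, 1.0]
grip_width: 0.0221
gripper_force: 32.2
```

```bash
python3 -c "
from go import *
to([.5521,-.3042,.336],116.2); print(r.get_obs()['contact_force'],r.get_obs()['grip_width'])"
```

```text
shift [-0.0688  0.0006  0.0178] roll -0.0005 yaw now 116.17 tcp [ 0.5212 -0.2427  0.3537] t 5.15 tilt [-6.e-04  8.e-04 -1.e+00]
[ 3.67847468 -0.13129579  0.95713699] 0.02211918255113093
```

Emit:
carry_out([
  [-0.012,0.001,0.0005,0,0.015],
  [-0.024,0.002,0.002,0,0.015],
  [-0.0356,0.002,0.0045,0,0.015],
  [-0.047,0.002,0.008,0,0.015],
  [-0.058,0.002,0.0125,0,0.015],
  [-0.0688,0.002,0.0178,0,0.015],
  [-0.0688,0.002,0.0178,0,0.015],
  [-0.0688,0.002,0.0178,0,0.015],
], force=25)

```text
clock: 5.95
tcp_pos: [0.5529, -0.3044, 0.3356]
orientation: [1.661, 2.666, -0.002]
contact_force: [1.6, 0.7, -0.6]
grip_width: 0.0218
gripper_force: 33.3
```

Run:
```python
from go import *
to([.5521,-.3042,.336],116.2); print(r.get_obs()['contact_force'],r.get_obs()['grip_width'])
cv2.imwrite("pics/t.png",crop("side",300,200,100,100,6))
```

```text
shift [ 0.0006 -0.0006 -0.0004] roll -0.0009 yaw now 116.15 tcp [ 0.5529 -0.3044  0.3356] t 5.95 tilt [-1.2e-03 -8.0e-04 -1.0e+00]
[ 1.58976841  0.69229783 -0.62790846] 0.021807102996916013
```

View pics/t.png

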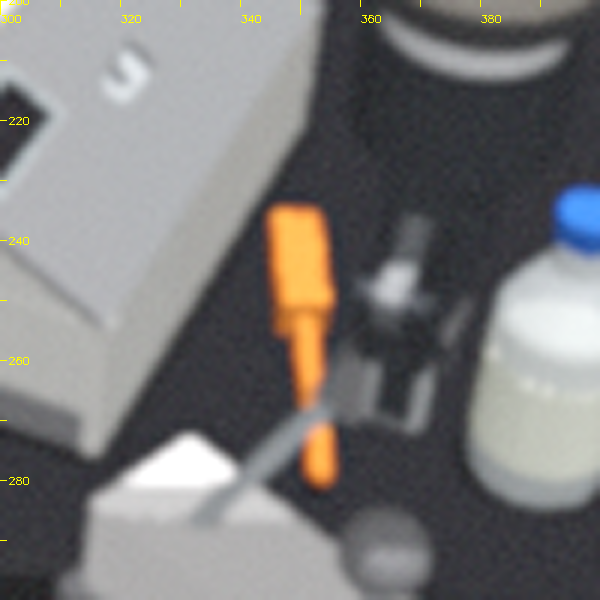

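Emit:
carry_out([
  [0,0,0,0,0.01],
  [0,0,0,0,0.01],
  [-0.005,0,-0.01,0,0.01],
  [-0.01,0,-0.03,0,0.01],
  [-0.01,0,-0.06,0,0.01],
  [-0.01,0,-0.09,0,0.01],
  [-0.01,0,-0.11,0,0.01],
  [-0.01,0,-0.11,0,0.01],
], force=100)

```text
clock: 6.8
tcp_pos: [0.5575, -0.3138, 0.45]
orientation: [1.658, 2.662, 0.001]
contact_force: [0.2, 0.7, -0.9]
grip_width: 0.0209
gripper_force: 98.1
```

```bash
cat >> go.py <<'E'
def G():
    o,Rm=st(); return o['tcp_pos']+.155*Rm[:,2]
n=F[:,2]
def goal(d,y):  # tip d above panel surface, at slot y -> TCP
    return SLOT+y*F[:,1]+(d+.145)*n+np.array([0,0,.155])
E
python3 - <<'E'
from go import *
g=G(); print(g, r.get_obs()['grip_width'],r.get_obs()['contact_force'])
t=g-.145*n
print("pred tip side",proj("side",t),"top",proj("top",t),"handle end",proj("side",g-.035*n),proj("side",g))
im=r.grab_frame("side").astype(int); x,y=proj("side",t)[0].astype(int)
cv2.imwrite("pics/u.png",crop("side",x-30,y-40,100,75,8))
to(goal(.03,-.0058),116.2)
E
```

```text
[ 0.55828731 -0.31420096  0.29496056] 0.020916908144891513 [ 0.2485522   0.73188863 -0.87589206]
pred tip side [[341.93097103 254.61296554]] top [[363.27215719 215.61461077]] handle end [[370.52967627 229.47320354]] [[380.69412185 220.55343155]]
shift [0.1181 0.2156 0.0242] roll -0.0002 yaw now 116.19 tcp [ 0.5571 -0.3127  0.4462] t 6.9 tilt [-1.e-04  2.e-04 -1.e+00]
```

View pics/u.png

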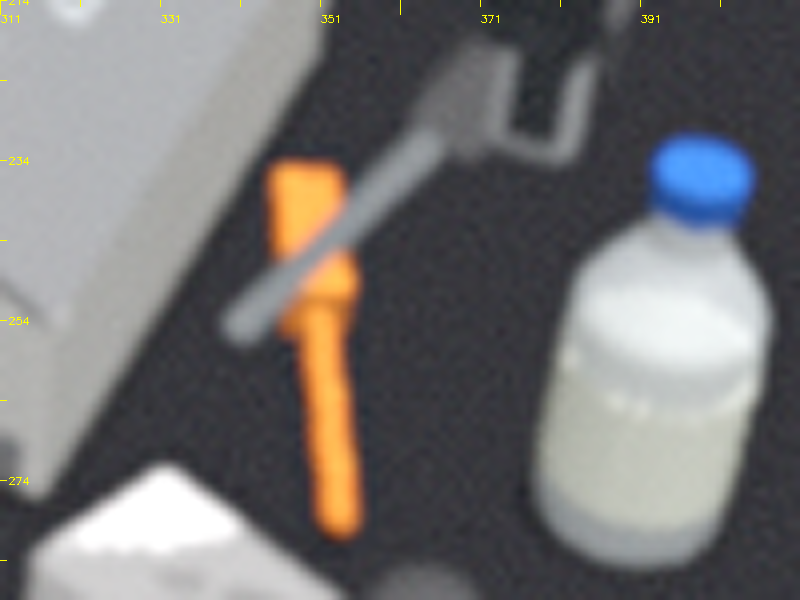

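Run:
```python
from go import *
g=G(); print(g)
for th in(26,28,30):
    th=np.radians(th); d=np.array([n[0]/.5*np.sin(th),n[1]/.5*np.sin(th),np.cos(th)])
    a=proj("side",[g-.145*d,g-.05*d]); v=a[1]-a[0]; print(np.degrees(th),a[0].round(1),np.degrees(np.arctan2(-v[1],v[0])).round(1))
# measured shank axis from a fresh image: centroid of steel-vs-dark along rows
im=cv2.cvtColor(r.grab_frame("side"),cv2.COLOR_RGB2HSV).astype(int)
p=[]
for y in range(236,256):
    row=im[y,330:372]; 
    m=(row[:,1]<70)&(row[:,2]>85); x=np.where(m)[0]+330
    print(y,x.tolist() if len(x)<25 else (x[0],x[-1],len(x)))
```

```text
[ 0.55713183 -0.31272869  0.29117769]
26.0 [344.4 258.4] 46.1
28.0 [342.6 257. ] 43.7
29.999999999999996 [341.  255.7] 41.3
236 [330, 331, 332, 333, 334, 335, 336, 337, 338, 339, 340, 341, 355, 356, 357, 358, 359, 360, 361, 362, 363]
237 [330, 331, 332, 333, 334, 335, 336, 337, 338, 339, 340, 355, 356, 357, 358, 359, 360, 361, 362]
238 [330, 331, 332, 333, 334, 335, 336, 337, 338, 339, 340, 354, 355, 356, 357, 358, 359, 360, 361]
239 [330, 331, 332, 333, 334, 335, 336, 337, 338, 339, 354, 355, 356, 357, 358, 359, 360]
240 [330, 331, 332, 333, 334, 335, 336, 337, 338, 354, 355, 356, 357, 358, 359]
241 [330, 331, 332, 333, 334, 335, 336, 337, 353, 354, 355, 356, 357, 358]
242 [330, 331, 332, 333, 334, 335, 336, 337, 352, 353, 354, 355, 356, 357]
243 [330, 331, 332, 333, 334, 335, 336, 351, 352, 353, 354, 355, 356]
244 [330, 331, 332, 333, 334, 335, 336, 350, 351, 352, 353, 354, 355]
245 [330, 331, 332, 333, 334, 335, 349, 350, 351, 352, 355]
246 [330, 331, 332, 333, 334, 335, 347, 348, 349, 350]
247 [330, 331, 332, 333, 334, 344, 345, 346, 347, 348, 349]
248 [330, 331, 332, 333, 343, 344, 345, 346, 347, 348]
249 [330, 331, 332, 333, 342, 343, 344, 345, 346, 347, 348]
250 [330, 331, 332, 341, 342, 343, 344, 345, 346, 347]
251 [330, 331, 340, 341, 342, 343, 344, 345, 346]
252 [330, 331, 339, 340, 341, 342, 343, 344, 345, 346]
253 [330, 338, 339, 340, 341, 342, 343, 344, 345]
254 [338, 339, 340, 341, 342, 343, 344, 345]
255 [338, 339, 340, 341, 342, 343, 344, 345]
```

Emit:
carry_out([
  [-0.015,0,-0.03,0,0.01],
  [-0.03,0,-0.06,0,0.01],
  [-0.03,0,-0.06,0,0.01],
  [-0.03,0,-0.06,0,0.01],
  [-0.03,0,-0.06,0,0.01],
  [-0.03,0,-0.06,0,0.01],
  [-0.03,0,-0.06,0,0.01],
  [-0.03,0,-0.06,0,0.01],
])

```text
clock: 7.75
tcp_pos: [0.5706, -0.3392, 0.5053]
orientation: [-1.66, -2.666, -0.0]
contact_force: [-0.2, -0.0, -0.8]
grip_width: 0.0205
gripper_force: 98.1
```

```bash
cat > ax.py <<'E'
from go import *
from scipy.optimize import least_squares
im=np.mean([r.grab_frame("side") for _ in range(4)],0)
g=G(); a,b=proj("side",[g-.145*n,g-.045*n]); print(g,a,b)
v=(b-a)/np.linalg.norm(b-a); w=np.array([-v[1],v[0]])
s=np.arange(-6,34,1.); q=np.arange(-9,9.01,.25)
P=a+s[:,None,None]*v+q[None,:,None]*w
g1=cv2.cvtColor(im.astype(np.uint8),cv2.COLOR_RGB2GRAY).astype(np.float32); sat=(im.max(2)-im.min(2)).astype(np.float32)
rm=lambda I:cv2.remap(I,P[...,0].astype(np.float32),P[...,1].astype(np.float32),cv2.INTER_LINEAR)
V=rm(g1); S=rm(sat)
for i in range(0,len(s),1):
    W=np.clip(V[i]-np.percentile(V[i],15)-15,0,None)
    c=(W*q).sum()/max(W.sum(),1e-6)
    print(int(s[i]),"cen %.2f w %.1f max %.0f sat %.0f"%(c,(V[i]>(V[i].max()+np.percentile(V[i],15))/2).sum()*.25,V[i].max(),S[i].max()))
np.savez("ax.npz",a=a,v=v,w=w,g=g)
E
python3 ax.py
```

```text
[ 0.57063733 -0.33950344  0.35087041] [356.36117213 239.83461656] [384.65751248 214.82581794]
-6 cen -2.67 w 13.0 max 202 sat 175
-5 cen -3.44 w 11.5 max 202 sat 176
-4 cen -4.08 w 10.2 max 202 sat 173
-3 cen -4.55 w 9.2 max 200 sat 170
-2 cen -4.69 w 8.8 max 195 sat 171
-1 cen -4.30 w 8.5 max 180 sat 171
0 cen -3.35 w 8.8 max 148 sat 130
1 cen -1.91 w 5.0 max 153 sat 55
2 cen -1.53 w 4.8 max 152 sat 13
3 cen -1.58 w 5.0 max 151 sat 8
4 cen -1.60 w 5.0 max 152 sat 8
5 cen -1.67 w 5.0 max 153 sat 9
6 cen -1.71 w 5.0 max 153 sat 9
7 cen -1.72 w 5.2 max 152 sat 8
8 cen -1.77 w 5.0 max 153 sat 8
9 cen -1.83 w 5.0 max 153 sat 8
10 cen -1.88 w 5.0 max 153 sat 8
11 cen -1.92 w 5.0 max 152 sat 7
12 cen -1.99 w 5.2 max 153 sat 8
13 cen -2.07 w 5.0 max 152 sat 8
14 cen -2.12 w 5.0 max 153 sat 7
15 cen -2.16 w 5.0 max 152 sat 8
16 cen -2.21 w 5.2 max 152 sat 8
17 cen -2.23 w 5.2 max 153 sat 8
18 cen -2.23 w 5.2 max 153 sat 8
19 cen -2.28 w 5.2 max 154 sat 8
20 cen -2.33 w 5.2 max 154 sat 7
21 cen -2.38 w 5.5 max 154 sat 8
22 cen -2.40 w 5.5 max 154 sat 8
23 cen -2.46 w 5.2 max 154 sat 8
24 cen -2.53 w 5.2 max 154 sat 8
25 cen -2.59 w 5.5 max 154 sat 8
26 cen -2.64 w 5.2 max 155 sat 8
27 cen -2.70 w 5.2 max 155 sat 8
28 cen -2.73 w 5.2 max 154 sat 8
29 cen -2.81 w 5.2 max 153 sat 8
30 cen -2.86 w 5.0 max 155 sat 8
31 cen -2.92 w 5.2 max 154 sat 8
32 cen -2.94 w 5.2 max 154 sat 8
33 cen -3.03 w 5.2 max 155 sat 8
```

```bash
cat >> go.py <<'E'
def rod(e,s,th,g=None):  # rod in pads: e offset along lean dir, s slide along axis, th tilt -> tip, dir
    g=G() if g is None else g
    l=np.array([n[0],n[1],0])/.5; d=np.sin(th)*l+np.array([0,0,np.cos(th)])
    return g+e*l-(.145+s)*d, d
E
python3 - <<'E'
from go import *
from scipy.optimize import least_squares
z=np.load("ax.npz"); a,v,w,g=z['a'],z['v'],z['w'],z['g']
L=lambda s,c:a+s*v+c*w
t0=L(.5,-1.5); t1=L(33,-3.0)
def f(p):
    T,d=rod(*p,g=g); A=proj("side",[T,T+.09*d]); u=(A[1]-A[0])/np.linalg.norm(A[1]-A[0]); k=(t1-t0)/np.linalg.norm(t1-t0)
    return np.r_[A[0]-t0,(u[0]*k[1]-u[1]*k[0])*40]
s=least_squares(f,[0,0,.5],x_scale=[.01,.01,.1]); print(s.x[:2],np.degrees(s.x[2]),s.fun)
p=proj("side",[[.5213,-.2431,.06],[.5205,-.240,.06]]); print(p)
for e in(0,.003): print(proj("side",[rod(e,0,.48,g)[0]]))
E
```

```text
[-0.00931681 -0.00667244] 28.064555583594075 [ 0.00000000e+00 -2.84217094e-14 -1.99840144e-14]
[[334.3451374  286.80953319]
 [333.26132406 286.22335373]]
[[358.5658796 241.6052641]]
[[359.85407787 242.00165091]]
```

```bash
cat >> go.py <<'E'
ROD=(-.0093,-.0067,np.radians(28.06))
FIT0=np.array([.65275,-.03755,.115])
def tipto(x,y,d,yaw=116.2):
    T=rod(*ROD)[0]; o,_=st(); to(o['tcp_pos']+FIT0+F@np.array([x,y,d])-T,yaw)
    q=F.T@(T-FIT0); print("tip in slot frame mm",(q*1e3).round(1),"force in slot frame",(F.T@o['contact_force']).round(1),"grip",o['grip_width'].round(4))
E
python3 -c "
from go import *
tipto(.0005,-.0085,.03); print(atz('top',(364,160),.15))"
```

```text
shift [0.1458 0.2154 0.0876] roll -0.0002 yaw now 116.19 tcp [ 0.5706 -0.3395  0.5059] t 7.95 tilt [ 0.  0. -1.]Traceback (most recent call last):
  File "<string>", line 3, in <module>
    tipto(.0005,-.0085,.03); print(atz('top',(364,160),.15))
    ~~~~~^^^^^^^^^^^^^^^^^^
  File "go.py", line 26, in tipto
    q=F.T@(T-FIT0); print("tip in slot frame mm",(q*1e3).round(1),"force in slot frame",(F.T@o['contact_force']).round(1),"grip",o['grip_width'].round(4))
                                                                                                                                 ^^^^^^^^^^^^^^^^^^^^^
AttributeError: 'float' object has no attribute 'round'
```

Moving to 30 mm above the slot.

Emit:
carry_out([
  [0.024,0.036,0.012,0,0.01],
  [0.05,0.072,0.024,0,0.01],
  [0.075,0.108,0.036,0,0.01],
  [0.1,0.144,0.05,0,0.01],
  [0.12,0.18,0.065,0,0.01],
  [0.14,0.205,0.08,0,0.01],
  [0.1458,0.2154,0.0876,0,0.01],
  [0.1458,0.2154,0.0876,0,0.01],
], force=120)

```text
clock: 8.75
tcp_pos: [0.7003, -0.111, 0.4165]
orientation: [-1.654, -2.668, 0.001]
contact_force: [0.6, -0.3, -1.3]
grip_width: 0.021
gripper_force: 117.2
```

```bash
sed -i "s/o\['grip_width'\].round(4)/o['grip_width']/" go.py
python3 - <<'E'
from go import *
tipto(.0005,-.0085,.03)
a,b=rod(*ROD)[0],FIT0+F@[.0,-.0023,0]
cv2.imwrite("pics/v.png",crop("side",280,150,100,75,8)); print(proj("side",[a,b,FIT0+F@[.0,-.0085,0]]),proj("top",[a,b]))
E
```

```text
shift [-0.0023 -0.0015 -0.0018] roll 0.0037 yaw now 116.41 tcp [ 0.7003 -0.111   0.4165] t 8.75 tilt [ 0.0019 -0.0019 -1.    ]
tip in slot frame mm [  1.6 -10.   27.3] force in slot frame [-1.1 -0.4 -0.8] grip 0.02098337589110985
[[326.26233704 204.88942599]
 [320.66311398 212.01416442]
 [321.46337051 210.9144456 ]] [[298.44115954 171.90936275]
 [295.696617   177.0022035 ]]
```

View pics/v.png

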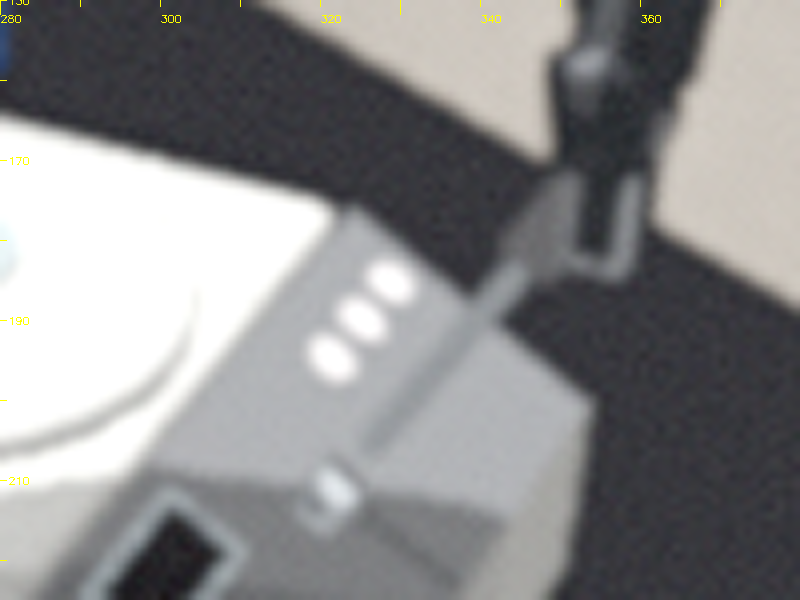

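The tip shows at (326.5,205.6), predicted (326.3,204.9), so the rod model is good. Going in along the normal.

Emit:
carry_out([
  [0.005,0,0.0087,0,0.01],
  [0.01,0,0.0173,0,0.01],
  [0.014,0,0.0242,0,0.01],
  [0.015,0,0.026,0,0.01],
  [0.015,0,0.026,0,0.01],
  [0.016,0,0.0277,0,0.01],
  [0.017,0,0.0294,0,0.01],
  [0.017,0,0.0294,0,0.01],
])

```text
clock: 9.6
tcp_pos: [0.6921, -0.0983, 0.3888]
orientation: [-1.66, -2.667, -0.0]
contact_force: [-0.5, -0.4, -1.6]
grip_width: 0.0203
gripper_force: 117.3
```

```bash
python3 -c "
from go import *
tipto(.0005,-.0085,-.008)"
```

```text
shift [ 0.0019 -0.      0.0034] roll -0.0002 yaw now 116.19 tcp [ 0.6921 -0.0983  0.3888] t 9.6 tilt [ 2.e-04 -0.e+00 -1.e+00]
tip in slot frame mm [ 0.5 -8.5 -4.1] force in slot frame [-0.9  0.6 -1.3] grip 0.020335886360979213
```

Emit:
carry_out([
  [0.0005,0,0.0009,0,0.01],
  [0.001,0,0.0017,0,0.01],
  [0.0015,0,0.0026,0,0.01],
  [0.002,0,0.0035,0,0.01],
  [0.0025,0,0.0043,0,0.01],
  [0.003,0,0.0052,0,0.01],
  [0.0035,0,0.0061,0,0.01],
  [0.004,0,0.0069,0,0.01],
])

```text
clock: 10.4
tcp_pos: [0.6903, -0.0948, 0.3819]
orientation: [-1.66, -2.667, -0.0]
contact_force: [-0.1, 0.4, -0.6]
grip_width: 0.0207
gripper_force: 117.3
```

```bash
python3 -c "
from go import *
tipto(.0005,-.0085,-.012)"
```

```text
shift [-0.  0. -0.] roll -0.0003 yaw now 116.18 tcp [ 0.6903 -0.0948  0.3819] t 10.4 tilt [ 1.e-04 -0.e+00 -1.e+00]
tip in slot frame mm [  0.5  -8.5 -12. ] force in slot frame [ 0.  -0.1 -0.7] grip 0.020738714158366433
```

Emit:
carry_out([
  [0.0005,0,0.0009,0,0.01],
  [0.001,0,0.0017,0,0.01],
  [0.0015,0,0.0026,0,0.01],
  [0.002,0,0.0035,0,0.01],
  [0.0025,0,0.0043,0,0.01],
  [0.003,0,0.0052,0,0.01],
  [0.0035,0,0.0061,0,0.01],
  [0.004,0,0.0069,0,0.01],
])

```text
clock: 11.2
tcp_pos: [0.6889, -0.0922, 0.3765]
orientation: [1.66, 2.664, 0.0]
contact_force: [-0.5, -3.2, 7.1]
grip_width: 0.0205
gripper_force: 118.3
```

```bash
python3 -c "
from go import *
tipto(.0005,-.0085,-.02)"
```

```text
shift [ 0.0014 -0.      0.0015] roll -0.0009 yaw now 116.15 tcp [ 0.6889 -0.0922  0.3765] t 11.2 tilt [-0.002   0.0014 -1.    ]
tip in slot frame mm [  0.1  -8.5 -18. ] force in slot frame [1.3 1.9 7.4] grip 0.02048358593852674
```

Emit:
carry_out([
  [0.0005,0,0.0009,0,0.01],
  [0.001,0,0.0017,0,0.01],
  [0.0015,0,0.0026,0,0.01],
  [0.002,0,0.0035,0,0.01],
  [0.0025,0,0.0043,0,0.01],
  [0.003,0,0.0052,0,0.01],
  [0.003,0,0.0052,0,0.01],
  [0.003,0,0.0052,0,0.01],
])

```text
clock: 12.0
tcp_pos: [0.6875, -0.0896, 0.3715]
orientation: [1.66, 2.664, 0.0]
contact_force: [-1.2, -1.6, 5.8]
grip_width: 0.0204
gripper_force: 118.4
```

```bash
python3 -c "
from go import *
tipto(.0005,-.0085,-.026)
f0=cv2.cvtColor(cv2.imread('pics/side0.png'),cv2.COLOR_BGR2GRAY).astype(float);f=cv2.cvtColor(r.grab_frame('side'),cv2.COLOR_RGB2GRAY).astype(float)
print(np.abs(f-f0)[165:215,230:310][::5,::5].astype(int))"
```

```text
shift [ 0.0014 -0.      0.0017] roll -0.001 yaw now 116.14 tcp [ 0.6875 -0.0896  0.3715] t 12.0 tilt [-0.0019  0.0016 -1.    ]
tip in slot frame mm [  0.1  -8.5 -23.8] force in slot frame [2.2 1.8 5.4] grip 0.02043681952150881
[[10  1  1  5  6  0  0  1  0  0 20 45 10  1  4  0]
 [ 1  2 29  3  0  0  0  0  0  0  0  0  0  0  8  3]
 [ 8 22  0  0  0  1  1  4  6  1  1  0  0  0  0  0]
 [ 1  0  0  0  0  4  4  4  4  4  3  0  0  0  0  0]
 [ 0  0  0  0  0 19  0  8 13 17 14  0  0  0  0  0]
 [ 6  0  0  0  0  0  0  0  0  0  0  0  0  0  7  0]
 [ 0 19  0  0  0  0  0  0  0  0  0  0  0 26 38  3]
 [ 0  0 23 33  0  0  0  0  0  0  0 38 77  8  5  2]
 [ 0  0  0  9  8 43 66 76 75 67 37  6  3  5 22 25]
 [ 5  4  0  0  0  0  0  5 34 48 49 53 50 28 42 49]]
```

Emit:
carry_out([
  [0.0007,0,0.0013,0,0.01],
  [0.0015,0,0.0026,0,0.01],
  [0.0023,0,0.0039,0,0.01],
  [0.003,0,0.0052,0,0.01],
  [0.0037,0,0.0065,0,0.01],
  [0.0045,0,0.0078,0,0.01],
  [0.005,0,0.0087,0,0.01],
  [0.005,0,0.0087,0,0.01],
])

```text
clock: 12.85
tcp_pos: [0.6856, -0.0861, 0.3642]
orientation: [1.66, 2.662, 0.001]
contact_force: [0.2, -3.4, 12.3]
grip_width: 0.0206
gripper_force: 119.2
```

```bash
python3 -c "
from go import *
tipto(.0005,-.0085,-.036)"
```

```text
shift [ 0.0027 -0.0001  0.0031] roll -0.0017 yaw now 116.1 tcp [ 0.6856 -0.0861  0.3642] t 12.85 tilt [-0.0037  0.003  -1.    ]
tip in slot frame mm [ -0.3  -8.6 -31.9] force in slot frame [ 3.4  1.4 12.3] grip 0.02064898884223352
```

Emit:
carry_out([
  [0.0005,0,0.0009,0,0.01],
  [0.001,0,0.0017,0,0.01],
  [0.0015,0,0.0026,0,0.01],
  [0.002,0,0.0035,0,0.01],
  [0.002,0,0.0035,0,0.01],
  [0.002,0,0.0035,0,0.01],
  [0.002,0,0.0035,0,0.01],
  [0.002,0,0.0035,0,0.01],
])

```text
clock: 13.65
tcp_pos: [0.6853, -0.0862, 0.3636]
orientation: [1.659, 2.657, 0.002]
contact_force: [-1.6, -7.4, 24.3]
grip_width: 0.0205
gripper_force: 120.9
```

Run:
```python
from go import *
tipto(.0005,-.0085,-.036)
lf=FIT0+F@[.0,0,0]; h=-np.array([n[0],n[1]])/.5
# lid front edge xy ~ just behind panel top
q=np.array([*(FIT0[:2]+h*(.052+.012)),0])
print("lid front px shut/up",proj("side",[q+[0,0,.152],q+[0,0,.184]]).round(1).tolist())
a=cv2.imread("pics/side0.png")[:,:,1].astype(int); b=r.grab_frame("side")[:,:,1].astype(int)
c=proj("side",[q+[0,0,.152]])[0].astype(int)
print("before",a[c[1]-18:c[1]+10,c[0]-8].tolist()); print("after ",b[c[1]-18:c[1]+10,c[0]-8].tolist())
```

```text
shift [ 0.0032 -0.0001  0.0025] roll -0.0029 yaw now 116.04 tcp [ 0.6853 -0.0862  0.3636] t 13.65 tilt [-0.0071  0.0056 -1.    ]
tip in slot frame mm [ -1.   -8.6 -32.2] force in slot frame [ 7.   4.8 24. ] grip 0.020521337811331863
lid front px shut/up [[300.8, 196.1], [301.3, 186.8]]
before [255, 255, 255, 255, 255, 255, 255, 255, 255, 255, 255, 255, 255, 255, 255, 255, 255, 255, 255, 255, 255, 255, 238, 212, 189, 204, 240, 255]
after  [255, 255, 255, 255, 255, 255, 255, 255, 255, 255, 255, 255, 255, 234, 208, 187, 174, 173, 175, 174, 172, 172, 174, 187, 217, 244, 255, 247]
```

The force jumped to 24 N with no further travel, so the catch is at its stop. The lid edge rose about 9 px, matching the 32 mm expected. Withdrawing along the normal.

Emit:
carry_out([
  [-0.003,0,-0.0052,0,0.01],
  [-0.007,0,-0.0121,0,0.01],
  [-0.012,0,-0.0208,0,0.01],
  [-0.018,0,-0.0312,0,0.01],
  [-0.024,0,-0.0416,0,0.01],
  [-0.03,0,-0.052,0,0.01],
  [-0.036,0,-0.0624,0,0.01],
  [-0.042,0,-0.0727,0,0.01],
])

```text
clock: 14.5
tcp_pos: [0.7029, -0.1205, 0.4313]
orientation: [1.661, 2.667, 0.0]
contact_force: [-0.1, -0.5, -0.9]
grip_width: 0.0206
gripper_force: 117.2
```

```bash
python3 -c "
from go import *
tipto(.0005,-.0085,.036)
to([.5706,-.3395,.5059],116.2)"
```

```text
shift [0.0047 0.     0.0079] roll -0.0005 yaw now 116.17 tcp [ 0.7029 -0.1205  0.4313] t 14.5 tilt [-1.e-04  1.e-04 -1.e+00]
tip in slot frame mm [ 0.4 -8.5 45.2] force in slot frame [-0.8  0.3 -0.6] grip 0.020559748336654887
shift [-0.1382 -0.2154 -0.0746] roll -0.0005 yaw now 116.17 tcp [ 0.7029 -0.1205  0.4313] t 14.5 tilt [-1.e-04  1.e-04 -1.e+00]
```

Emit:
carry_out([
  [-0.02,-0.03,-0.025,0,0.01],
  [-0.043,-0.066,-0.05,0,0.01],
  [-0.066,-0.102,-0.0746,0,0.01],
  [-0.09,-0.138,-0.0746,0,0.01],
  [-0.114,-0.174,-0.0746,0,0.01],
  [-0.1382,-0.2154,-0.0746,0,0.01],
  [-0.1382,-0.2154,-0.0746,0,0.01],
  [-0.1382,-0.2154,-0.0746,0,0.01],
])

```text
clock: 15.3
tcp_pos: [0.569, -0.341, 0.5059]
orientation: [1.665, 2.663, 0.0]
contact_force: [0.6, 0.7, -0.3]
grip_width: 0.0206
gripper_force: 117.5
```

```bash
python3 ax.py | sed -n '1p;7,14p;25p;36p;40p'
```

```text
[ 0.57155226 -0.3374479   0.34979478] [355.92896119 239.581702  ] [384.11212292 214.62135966]
-1 cen -3.97 w 8.5 max 183 sat 171
0 cen -3.02 w 9.0 max 149 sat 140
1 cen -1.65 w 5.5 max 152 sat 65
2 cen -1.03 w 5.2 max 153 sat 15
3 cen -1.06 w 5.2 max 153 sat 8
4 cen -1.10 w 5.0 max 152 sat 8
5 cen -1.13 w 5.0 max 151 sat 8
6 cen -1.17 w 5.2 max 153 sat 8
17 cen -1.71 w 5.2 max 151 sat 8
28 cen -2.25 w 5.2 max 152 sat 8
32 cen -2.48 w 5.2 max 152 sat 8
```

```bash
python3 -c "
from go import *
to([.5522,-.3031,.395],116.2);to([.5522,-.3031,.335],116.2);print(rod(*ROD)[0],HOLE)"
```

```text
shift [ 0.0394 -0.0021  0.1098] roll 0.0024 yaw now 116.34 tcp [ 0.5716 -0.3376  0.5048] t 15.5 tilt [ 6.e-04  3.e-04 -1.e+00]
shift [ 0.0394 -0.0021  0.1698] roll 0.0024 yaw now 116.34 tcp [ 0.5716 -0.3376  0.5048] t 15.5 tilt [ 6.e-04  3.e-04 -1.e+00]
[ 0.53875206 -0.27071766  0.22775119] [ 0.5201 -0.2388  0.06  ]
```

Emit:
carry_out([
  [0.02,0,0.04,0,0.01],
  [0.035,0,0.075,0,0.01],
  [0.0408,0,0.1,0,0.01],
  [0.0408,0,0.111,0,0.01],
  [0.0408,0,0.111,0,0.01],
  [0.0408,0,0.111,0,0.01],
  [0.0408,0,0.111,0,0.01],
  [0.0408,0,0.111,0,0.01],
])

```text
clock: 16.3
tcp_pos: [0.5527, -0.3031, 0.3953]
orientation: [1.66, 2.665, 0.0]
contact_force: [-0.2, -0.2, -1.9]
grip_width: 0.0207
gripper_force: 117.5
```

```bash
python3 -c "
from go import *
to([.5522,-.3031,.334],116.2)
T=rod(*ROD)[0];print(T,proj('side',[T]))
"; sed 's/^s=np.arange.*/s=np.arange(-6,20,1.); q=np.arange(-9,9.01,.25)/' ax.py > ax2.py; python3 ax2.py | sed -n '1p;2,30p'
```

```text
shift [ 0.0003 -0.0005  0.0613] roll -0.0008 yaw now 116.15 tcp [ 0.5527 -0.3031  0.3953] t 16.3 tilt [-0.0018  0.0014 -1.    ]
[ 0.52020364 -0.23647524  0.11823908] [[334.32512657 268.55751713]]
[ 0.55251596 -0.30260778  0.23939324] [334.56012704 270.0684769 ] [358.77329535 249.41401737]
-6 cen 3.63 w 10.8 max 255 sat 7
-5 cen 3.81 w 10.5 max 255 sat 7
-4 cen 4.17 w 10.0 max 255 sat 7
-3 cen 4.81 w 8.8 max 249 sat 7
-2 cen 5.39 w 5.2 max 218 sat 8
-1 cen 3.36 w 6.5 max 150 sat 9
0 cen -1.01 w 4.5 max 149 sat 8
1 cen -1.27 w 4.8 max 154 sat 9
2 cen -1.31 w 5.0 max 154 sat 8
3 cen -1.34 w 5.0 max 152 sat 8
4 cen -1.39 w 5.0 max 152 sat 8
5 cen -1.45 w 4.8 max 152 sat 8
6 cen -1.49 w 4.8 max 152 sat 8
7 cen -1.55 w 4.8 max 152 sat 8
8 cen -1.64 w 5.0 max 152 sat 8
9 cen -1.69 w 4.8 max 152 sat 9
10 cen -1.73 w 4.8 max 151 sat 10
11 cen -1.70 w 4.8 max 151 sat 53
12 cen -0.65 w 5.2 max 152 sat 116
13 cen 0.98 w 6.2 max 157 sat 163
14 cen 2.25 w 6.5 max 187 sat 178
15 cen 3.06 w 7.2 max 193 sat 180
16 cen 3.39 w 8.8 max 193 sat 176
17 cen 3.26 w 10.5 max 195 sat 177
18 cen 2.83 w 12.8 max 198 sat 182
19 cen 2.06 w 11.5 max 193 sat 179
```

Emit:
carry_out([
  [0,0,0.03,0,0.01],
  [0,0,0.05,0,0.01],
  [0,0,0.055,0,0.01],
  [0,0,0.058,0,0.01],
  [0,0,0.06,0,0.01],
  [0,0,0.062,0,0.01],
  [0,0,0.064,0,0.01],
  [0,0,0.064,0,0.01],
])

```text
clock: 17.3
tcp_pos: [0.553, -0.3029, 0.3309]
orientation: [1.659, 2.665, 0.0]
contact_force: [1.9, -2.5, 4.8]
grip_width: 0.0205
gripper_force: 118.2
```

```bash
python3 -c "
from go import *
to([.5212,-.2427,.3537],116.2)
T=rod(*ROD)[0];print(T,r.get_obs()['contact_force'])
"
```

```text
shift [ 0.068  -0.0019 -0.023 ] roll -0.0005 yaw now 116.17 tcp [ 0.553  -0.3029  0.3309] t 17.3 tilt [-0.002   0.0015 -1.    ]
[ 0.52050586 -0.2362978   0.05381474] [ 1.91464726 -2.5192586   4.79870263]
```

Emit:
carry_out([
  [0,0,0,0,0.015],
  [0.0113,0,-0.0054,0,0.015],
  [0.0232,0,-0.0099,0,0.015],
  [0.0354,0,-0.0133,0,0.015],
  [0.0478,0,-0.0155,0,0.015],
  [0.0579,0,-0.0166,0,0.015],
  [0.068,0,-0.017,0,0.015],
  [0.071,0,-0.017,0,0.015],
], force=25)

```text
clock: 18.1
tcp_pos: [0.5215, -0.239, 0.3479]
orientation: [1.657, 2.664, -0.001]
contact_force: [2.7, -4.9, 2.9]
grip_width: 0.0204
gripper_force: 112.4
```

```bash
cat > up.py <<'E'
from go import *
o,_=st(); print(o['contact_force'].round(1),o['grip_width'])
g=G(); d=np.array([0,0,1.]); a,b=proj("side",[[g[0],g[1],.062],[g[0],g[1],.12]]); print(g,a,b)
im=cv2.cvtColor(np.mean([r.grab_frame("side") for _ in range(3)],0).astype(np.uint8),cv2.COLOR_RGB2GRAY)
for y in range(int(b[1])-2,int(a[1])+8,2): print(y,im[y,322:346].tolist(),round(a[0]+(b[0]-a[0])*(y-a[1])/(b[1]-a[1]),1))
E
python3 up.py
```

```text
[ 2.7 -4.9  2.9] 0.020405254363760283
[ 0.52201989 -0.23936655  0.19289852] [333.60203692 285.2543617 ] [335.75777697 268.38621943]
266 [114, 71, 51, 53, 56, 59, 55, 54, 54, 66, 98, 133, 153, 153, 136, 97, 67, 55, 57, 55, 56, 54, 56, 56] 336.1
268 [65, 48, 56, 52, 56, 59, 55, 54, 54, 73, 107, 139, 154, 155, 133, 91, 59, 54, 55, 56, 57, 58, 55, 53] 335.8
270 [49, 52, 56, 58, 55, 55, 56, 52, 52, 77, 115, 146, 156, 154, 128, 85, 56, 56, 57, 56, 55, 56, 56, 57] 335.6
272 [53, 55, 57, 55, 58, 51, 57, 75, 99, 115, 134, 149, 155, 145, 115, 78, 56, 57, 53, 57, 57, 59, 57, 56] 335.3
274 [52, 52, 55, 58, 77, 102, 134, 167, 187, 187, 171, 157, 153, 141, 105, 68, 54, 54, 55, 54, 58, 53, 57, 57] 335.0
276 [57, 77, 101, 135, 168, 191, 202, 207, 202, 189, 166, 157, 156, 149, 131, 107, 76, 57, 54, 53, 55, 56, 56, 55] 334.8
278 [112, 145, 173, 187, 193, 196, 195, 190, 182, 168, 156, 154, 158, 165, 169, 168, 166, 159, 138, 103, 68, 54, 50, 56] 334.5
280 [171, 177, 175, 177, 176, 177, 176, 176, 173, 164, 155, 155, 158, 165, 175, 185, 204, 218, 222, 214, 187, 146, 95, 59] 334.3
282 [177, 177, 176, 176, 177, 176, 177, 175, 171, 161, 153, 156, 160, 167, 174, 176, 177, 186, 214, 239, 248, 239, 212, 169] 334.0
284 [177, 177, 176, 177, 177, 175, 177, 175, 169, 160, 154, 156, 162, 170, 176, 176, 176, 175, 185, 215, 242, 253, 253, 246] 333.8
286 [176, 176, 175, 177, 176, 177, 177, 174, 168, 159, 155, 157, 161, 166, 170, 173, 176, 174, 177, 197, 230, 250, 255, 255] 333.5
288 [176, 177, 176, 177, 176, 176, 176, 175, 176, 174, 170, 169, 170, 171, 172, 175, 176, 176, 187, 216, 243, 253, 255, 255] 333.3
290 [174, 174, 176, 177, 175, 176, 176, 177, 176, 177, 177, 176, 177, 177, 176, 176, 175, 182, 206, 234, 251, 254, 255, 255] 333.0
292 [173, 172, 174, 174, 174, 175, 176, 177, 176, 176, 177, 177, 177, 177, 176, 175, 176, 179, 195, 220, 242, 253, 255, 255] 332.7
```

Emit:
carry_out([
  [-0.002,0,0.003,0,0.015],
  [-0.002,0,0.008,0,0.015],
  [-0.002,0,0.014,0,0.015],
  [-0.002,0,0.02,0,0.015],
  [-0.002,0,0.026,0,0.015],
  [-0.002,0,0.032,0,0.015],
  [-0.002,0,0.035,0,0.015],
  [-0.002,0,0.035,0,0.015],
], force=25)

```text
clock: 19.05
tcp_pos: [0.5224, -0.2406, 0.3117]
orientation: [1.66, 2.666, 0.0]
contact_force: [4.3, -3.2, 1.1]
grip_width: 0.0207
gripper_force: 112.1
```

```bash
python3 up.py | sed -n '1,2p;3p;5p;7p;9p;11p'
```

```text
[ 4.3 -3.2  1.1] 0.02069210066084237
[ 0.52250947 -0.24071878  0.15667441] [334.11556718 285.48519185] [336.28983439 268.61408742]
266 [112, 72, 51, 52, 56, 57, 65, 89, 109, 114, 105, 88, 75, 68, 71, 103, 135, 140, 118, 78, 57, 54, 57, 57] 336.6
270 [47, 52, 55, 55, 56, 57, 58, 64, 76, 91, 108, 120, 120, 119, 110, 103, 90, 72, 59, 55, 56, 55, 58, 56] 336.1
274 [56, 54, 51, 58, 75, 104, 135, 168, 188, 190, 174, 159, 156, 145, 112, 74, 55, 53, 55, 56, 57, 54, 56, 57] 335.6
278 [112, 141, 162, 175, 185, 187, 185, 181, 178, 165, 154, 153, 158, 164, 168, 164, 156, 145, 127, 96, 65, 55, 55, 55] 335.1
282 [177, 177, 177, 178, 177, 177, 178, 176, 170, 160, 153, 156, 160, 166, 176, 177, 177, 177, 179, 193, 216, 227, 209, 170] 334.6
```

Emit:
carry_out([
  [0,0,0.001,0,0.015],
  [0,0,0.002,0,0.015],
  [0,0,0.003,0,0.015],
  [0,0,0.004,0,0.015],
  [0,0,0.005,0,0.015],
  [0,0,0.006,0,0.015],
  [0,0,0.007,0,0.015],
  [0,0,0.007,0,0.015],
], force=20)

```text
clock: 20.0
tcp_pos: [0.5229, -0.2425, 0.3106]
orientation: [1.66, 2.662, 0.005]
contact_force: [-7.4, 2.0, 51.3]
grip_width: 0.0208
gripper_force: 119.3
```

Emit:
carry_out([
  [0,0,-0.003,0,0.015],
  [0,0,-0.0055,0,0.015],
  [0,0,-0.0055,0,0.015],
  [0,0,-0.0055,0,0.015],
  [0,0,-0.0055,0,0.03],
  [0,0,-0.0055,0,0.05],
  [0,0,-0.0055,0,0.07],
  [0,0,-0.0055,0,0.085],
])

```text
clock: 20.8
tcp_pos: [0.5214, -0.2401, 0.3096]
orientation: [-1.659, -2.665, 0.001]
contact_force: [-0.6, 0.1, -0.1]
grip_width: 0.0722
gripper_force: 0.0
```

Emit:
carry_out([
  [0,0,0,0,0.085],
  [0,0,0,0,0.085],
  [0,0,-0.02,0,0.085],
  [0,0,-0.05,0,0.085],
  [0,0,-0.09,0,0.085],
  [0,0,-0.13,0,0.085],
  [0,0,-0.16,0,0.085],
  [0,0,-0.16,0,0.085],
])

```text
clock: 21.6
tcp_pos: [0.5226, -0.2415, 0.475]
orientation: [1.657, 2.66, 0.004]
contact_force: [0.6, -0.0, -0.1]
grip_width: 0.085
gripper_force: 0.0
```

Run:
```python
from go import *
o,_=st(); print(o['tcp_pos'],o['contact_force'],o['grip_width'])
im=np.mean([r.grab_frame("side") for _ in range(3)],0).astype(int)
b=cv2.cvtColor(cv2.imread("pics/side0.png"),cv2.COLOR_BGR2RGB).astype(int)
print("pred handle top z.19",proj("side",[.5205,-.24,.19]))
for y in range(238,290,4): print(y,"now",im[y,324:350,1].tolist(),"\n    was",b[y,324:350,1].tolist())
q=(301-8,196); print("lid",im[178:206,293,1].tolist())
```

```text
[ 0.5225604  -0.24153331  0.47504814] [ 0.55626037 -0.04890582 -0.08676018] 0.08501993239340562
pred handle top z.19 [[338.28842799 246.85465563]]
238 now [183, 181, 180, 180, 173, 171, 168, 168, 167, 167, 169, 166, 169, 166, 153, 126, 86, 60, 52, 53, 75, 126, 170, 192, 196, 195] 
    was [177, 179, 177, 174, 170, 164, 164, 162, 163, 161, 161, 162, 163, 164, 148, 119, 82, 55, 50, 54, 56, 57, 51, 56, 52, 58]
242 now [181, 175, 171, 171, 171, 169, 169, 169, 167, 167, 169, 162, 141, 100, 63, 55, 63, 60, 57, 54, 63, 109, 163, 191, 197, 194] 
    was [176, 170, 168, 165, 165, 165, 163, 163, 163, 163, 163, 160, 144, 119, 92, 70, 53, 51, 54, 47, 53, 53, 55, 56, 53, 51]
246 now [172, 170, 170, 170, 170, 169, 169, 167, 165, 155, 126, 88, 62, 69, 90, 101, 105, 105, 104, 102, 99, 104, 127, 161, 185, 194] 
    was [167, 164, 165, 166, 163, 162, 164, 161, 160, 167, 176, 179, 182, 183, 182, 180, 180, 181, 177, 161, 129, 83, 55, 51, 46, 59]
250 now [170, 171, 170, 170, 170, 168, 163, 143, 110, 67, 50, 64, 90, 107, 110, 111, 109, 112, 110, 109, 107, 104, 114, 144, 167, 174] 
    was [165, 166, 164, 
[... 1857 characters left out ...]
59]
282 now [185, 183, 181, 182, 180, 178, 177, 175, 169, 157, 153, 156, 163, 189, 225, 249, 255, 255, 250, 238, 211, 170, 123, 80, 56, 51] 
    was [255, 255, 255, 240, 224, 224, 231, 226, 197, 160, 161, 201, 243, 255, 255, 255, 255, 255, 255, 253, 225, 182, 130, 90, 57, 46]
286 now [176, 177, 177, 176, 177, 175, 174, 169, 160, 156, 156, 157, 163, 172, 191, 225, 248, 254, 254, 254, 255, 255, 254, 251, 240, 218] 
    was [255, 246, 232, 219, 208, 197, 186, 163, 151, 150, 153, 174, 213, 238, 248, 250, 251, 255, 255, 255, 255, 255, 255, 255, 255, 233]
lid [255, 255, 255, 255, 255, 255, 255, 255, 255, 255, 255, 255, 243, 219, 195, 178, 172, 172, 175, 173, 174, 174, 177, 200, 234, 255, 255, 255]
```

Emit:
carry_out([
  [0.003,0,0.02,0,0.03],
  [0.003,0,0.04,0,0.0],
  [-0.003,0,0.06,0,0.0],
  [-0.003,0,0.08,0,0.0],
  [-0.003,0,0.095,0,0.0],
  [-0.003,0,0.1,0,0.0],
  [-0.003,0,0.102,0,0.0],
  [-0.003,0,0.102,0,0.0],
], force=20)

```text
clock: 22.55
tcp_pos: [0.5234, -0.2432, 0.3687]
orientation: [1.66, 2.667, 0.0]
contact_force: [0.3, 0.1, 0.3]
grip_width: 0.0004
gripper_force: 0.0
```

Emit:
carry_out([
  [0,0,0.001,0,0.0],
  [0,0,0.002,0,0.0],
  [0,0,0.003,0,0.0],
  [0,0,0.004,0,0.0],
  [0,0,0.005,0,0.0],
  [0,0,0.006,0,0.0],
  [0,0,0.007,0,0.0],
  [0,0,0.008,0,0.0],
])

```text
clock: 23.35
tcp_pos: [0.5243, -0.2441, 0.3632]
orientation: [1.659, 2.663, 0.003]
contact_force: [-2.6, 1.6, 23.1]
grip_width: 0.0
gripper_force: 11.1
```

Fingertips touched the handle top at z = 0.190, so the rod is fully down. Retreating clear.

Emit:
carry_out([
  [0,0,-0.01,0,0],
  [0,0,-0.03,0,0],
  [0,0,-0.06,0,0],
  [0,0,-0.09,0,0],
  [0,0,-0.12,0,0],
  [0,0,-0.15,0,0],
  [0,0,-0.15,0,0],
  [0,0,-0.15,0,0],
])

```text
clock: 24.15
tcp_pos: [0.5232, -0.2432, 0.5109]
orientation: [1.66, 2.666, 0.001]
contact_force: [0.7, 0.0, -0.6]
grip_width: -0.0004
gripper_force: 0.0
```

Run:
```python
from go import *
im=r.grab_frame("side").astype(int); print("lid",im[178:206,293,1].tolist())
for y in (262,266,278,286): print(y,im[y,324:350,1].tolist())
o=r.get_obs(); print(o['tcp_pos'],o['contact_force'])
print(r.hand_in())
```

```text
lid [255, 255, 255, 255, 255, 255, 255, 255, 255, 255, 255, 255, 244, 219, 196, 178, 173, 174, 174, 173, 172, 175, 178, 201, 234, 255, 255, 255]
262 [128, 90, 54, 45, 50, 59, 52, 48, 62, 74, 98, 106, 110, 107, 110, 108, 108, 108, 107, 92, 86, 63, 59, 57, 58, 103]
266 [51, 45, 58, 57, 58, 58, 49, 58, 73, 93, 109, 109, 111, 107, 107, 109, 108, 106, 104, 86, 70, 59, 62, 49, 48, 80]
278 [191, 202, 208, 206, 208, 210, 208, 210, 205, 189, 165, 156, 169, 203, 224, 213, 166, 109, 67, 49, 51, 52, 55, 52, 58, 51]
286 [175, 179, 175, 175, 177, 176, 172, 172, 159, 156, 158, 157, 164, 169, 194, 226, 250, 255, 255, 255, 255, 255, 255, 251, 240, 220]
[ 0.52306055 -0.24297393  0.50988781] [ 0.22686196 -0.96101822 -0.1281807 ]
the job is handed in; nothing more can be done
None
```

The job is handed in at about 24 s: the lid is fully up and the rod is back fully down in its hole; the orange and purple look-alikes fell over by about 4 s, apparently untouched (each about 100 mm from the gripper), the rod went in about 2° off square, and I viewed 11 pictures against the limit of 10.

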